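Dip the gearbox and show the gauge

TASK

Pull the top drawer of the small grey cabinet out to its stop and leave it out; take the dip gauge that lies in it and push it down the slanted dip tube of the gearbox until its collar stops on the tube's mouth. Draw it right out again and finish still holding it in the gripper, still and level, with its tip about 5 to 12 cm above the middle of the white tile so that it can be read. Leave the lower drawer shut and the spray can, screwdriver and jar on the bench undisturbed.

Things in the scene. Friction and masses are not known exactly. Their poses are not given: they have to be found in the camera images.
- cabinet: Grey steel parts cabinet with two drawers, one above the other, fixed on the bench; 233 (x) x 240 (y) x 134 (z) mm, top at 134 mm. Origin: on the bench below the middle of its front face; the cabinet lies on its +x side. Its drawers open along its own -x (towards the robot).
- cab_drawer0 (a joint): Top drawer, how far it is out in m: 0 shut, 0.15 at its stop; slides with about 1 N of friction, stays where left. Inside about 188 (x) x 198 (y) mm, inner floor 77 mm above the bench; its walls rise 35 mm and its front 45 mm above that floor. A loose steel sleeve (28 mm across, 24 mm high) stands in its right back part, not needed.
- cab_drawer0_handle (a point): Middle of the top drawer's bar handle: a steel bar 11 mm thick and 120 mm long along the cabinet's y, its centre 35 mm in front of the drawer's front; moves with the drawer. 98 mm above the bench, 35 mm below the cabinet's top.
- cab_drawer1 (a joint): Lower drawer, how far it is out in m (0 shut); same make, its handle 55 mm below the upper one. Not to be used.
- gauge: Dip gauge, loose, about 0.09 kg, lying in the top drawer, handle to the drawer's front. Black handle 50 long x 18 wide (y) x 26 mm high (z), then a steel collar 26 mm across, 6 mm thick, then a steel rod 8 mm thick with dark rings near its tapered tip. Origin: handle's centre on the rod's axis, 13 mm above the drawer floor. x to the tip (106 mm), z up as it lies; collar's stop face at x = 31 mm.
- gauge_tip (a point): End of the gauge's rod, 106 mm from the origin along its x, 75 mm past the collar's stop face.
- gauge_collar (a point): Centre of the collar's stop face, on the rod's axis (x = 31 mm).
- gearbox: Green gearbox with a grey motor, fixed on the bench. Housing 130 (x) x 120 (y) mm, 112 mm high; motor on its +y side out to y = 204 mm, its terminal box up to 133 mm. Origin: centre of the housing's underside. The dip tube leaves its -y face and slants up and outwards, 35 degrees above level.
- mouth (a point): Centre of the dip tube's mouth (upper end). z axis points out of the tube along its axis (up and away from the gearbox, 35 degrees above level): the gauge goes in along -z. Straight round steel tube, 90 mm long, bore 16 mm, outside 28 mm, open inside for 90 mm; the collar stops on its rim.
- tile: White ceramic tile lying fixed on the bench, 110 x 110 x 8 mm. Origin: centre of its underside.
- spray: White spray can standing on the bench, 60 mm diameter, 170 mm high; leave alone. Origin: centre of its underside.
- screwdriver: Screwdriver lying on the bench, 200 mm long, 26 mm thick handle; leave alone. Origin: middle of its length, underside; x axis towards its blade.
- jar: Glass jar standing on the bench, 64 mm diameter, 80 mm high; leave alone. Origin: centre of its underside.

How it is judged:
By the outcome, as a careful person would: the job done as asked, in the order asked, and still so for the second after the job is handed in, while the arm keeps its last pose, push and grip.
It also fails if it takes over 64 s, if anything falls off the work surface, if the arm or the gripper's body presses on something with over 40 N, if the wrist force passes 120 N, or if a joint passes its speed limit or range.

ROBOT

A 7-joint arm with a two-finger parallel gripper is mounted at the origin on the work surface. World frame = base frame: x ahead of the robot, y to its left, z up, the work surface at z = 0. Lengths are in m, angles in rad, forces in N, time in s.
With the tool pointing down it reaches from about 0.4 to 0.875 m from the base axis. Payload 19.3 kg.
Tool frame: the origin (TCP) lies at the very end of the fingers, on their centre line; the grasp point (between the pads) lies 19 mm behind it; z points along the fingers, y is the line along which they close (so a half turn about z gives the same grasp; the last joint's range is limited). The gripper opens to 85 mm and grips with 20 to 120 N. Pads are 22 mm wide; open, the fingers measure 114 mm over their backs; the gripper's body (76 mm by 85 mm) begins 54 mm behind the grasp point. The pads swing forward as they close: fully open they stand 13 mm farther back than shut.
Start: joints at [1.175, 0.521, -0.036, 1.599, 0.021, 1.021, -0.113], TCP at [0.2, -0.592, 0.231] pointing down, gripper open.
Joint ranges: [-2.91, 2.91], [-0.3, 2.13], [-1.5, 1.42], [0.17, 2.43], [-1.26, 4.41], [0.16, 1.93], [-2.52, 2.52]. Speed limits (rad/s): [1.89, 1.89, 2.39, 2.39, 3.01, 3.01, 3.01].

INTERFACE

Orientations are given as [roll, pitch, yaw] about the fixed x, y, z axes, in that order (R = Rz(yaw) Ry(pitch) Rx(roll)).
In Python, from workcell import monitor, viewer, bot gives the robot as it stands.
- The arm moves only by the tool move_arm, never from a script. Its arguments are lists of equal length, an entry for each row: "gripper": the opening, from 0 (shut) to 1 (fully open); "linear": the shift along the tool's x, y, z in cm, a list of three; "twist": the turn about the tool's z in degrees. A call has 1 to 8 rows; each row shifts and turns the commanded pose from where the row before left it, along the tool's axes as they then stand; what a row does not reach is not made up. A row lasts 1/10 s, in which the tool goes at most 50 mm and 8.59 degrees, less where a joint would pass 70% of its speed; a pose out of reach is approached as far as the arm can. A call with a gripper value outside its range is refused whole. The fingers move at their own pace and stop on an object; "squeeze" is the grip in N (left out, the last holds). Time passes only in rows, so rows that do not move let the fingers close. It gives the time, the measured TCP pose, the force, the opening and the grip force at its end, in the units of the state.
- monitor.observe(): the state, without advancing time (a new reading comes with each control period).
- viewer.grab_frame(name): name is "scene" or "side" or "wrist"; returns a dict with "img" (400x640x3 uint8, red, green, blue), "K" (3x3 intrinsics, pixels), "eye" and "rotation" of the camera in the world. Camera axes: x right, y up, looking along -z (the intrinsics and any distortion apply to the point x, -y, -z); pixel columns grow to the right and rows downward; lengths in m; the calibration is good to about 2 mm. A picture is of the moment at which its call begins. There is no depth.
- bot.job_done(): hands the job in; it is judged then, once.
The state is a dict: "clock": time; "qpos": joint angles; "qd": joint speeds; "joint_efforts": joint torques, N m; "position": TCP position; "tool_rot": TCP orientation; "force": force on the tool from outside, world axes, zero at the start; "moment": the same for the moment, N m; "grip_width": finger opening in m; "finger_force": force on a finger pad.
Only numpy, scipy, OpenCV 4.12 (cv2) and the standard library are available. Lean on these libraries where they do the work, as an engineer would, in place of code of your own. Each camera call takes 0.05 s, during which the arm holds its last target. There are 200 camera calls.

## Working session

There is one attempt and no reset: what is moved stays moved. The work goes in short steps, Python scripts to look and compute and a tool call to move; the robot and the scene stay as the last step left them, time stands still between calls to the robot, and variables do not carry over. Pictures are saved under pics/ and viewed, at most 10 in all, crops included, and the job is handed in when it is done.

Besides the shell and the picture viewer there is one more tool, called after "Call:" by a JSON object that holds its "op" and its "data". move_arm: Moves the arm, as the interface text tells. Its arguments: {"type":"object","properties":{"gripper":{"type":"array"},"linear":{"type":"array"},"twist":{"type":"array"},"squeeze":{"type":"number"}},"required":["gripper","linear","twist"]}

```bash
mkdir -p pics; ls; cat > h.py <<'E'
import numpy as np, cv2, pickle
from scipy.spatial.transform import Rotation as Rn
from workcell import monitor, viewer, bot
def grab(name,tag):
    f=viewer.grab_frame(name); cv2.imwrite(f'pics/{tag}.png',f['img'][:,:,::-1]); pickle.dump(f,open(f'pics/{tag}.pkl','wb')); return f
def load(tag): return pickle.load(open(f'pics/{tag}.pkl','rb'))
def Rm(f):
    r=np.array(f['rotation'],float); return r if r.shape==(3,3) else None
def ray(f,px):
    u,v=px; K=np.array(f['K']); d=np.array([(u-K[0,2])/K[0,0],-(v-K[1,2])/K[1,1],-1]); d=Rm(f)@d; return np.array(f['eye']),d/np.linalg.norm(d)
def onz(f,px,z):
    o,d=ray(f,px); return o+d*(z-o[2])/d[2]
def tri(*obs):
    A=np.zeros((3,3));b=np.zeros(3)
    for f,p in obs:
        o,d=ray(f,p);P=np.eye(3)-np.outer(d,d);A+=P;b+=P@o
    x=np.linalg.solve(A,b); return x,[float(np.linalg.norm((np.eye(3)-np.outer(ray(f,p)[1],ray(f,p)[1]))@(x-np.array(f['eye'])))) for f,p in obs]
def proj(f,X):
    K=np.array(f['K']); c=Rm(f).T@(np.array(X)-np.array(f['eye'])); return np.array([K[0,0]*c[0]/-c[2]+K[0,2],K[1,1]*-c[1]/-c[2]+K[1,2]])
E
python3 - <<'E'
from h import *
for n in ['scene','side','wrist']:
    f=grab(n,n+'0'); print(n,{k:(np.round(v,3).tolist() if k!='img' else '') for k,v in f.items()})
print(monitor.observe())
a=np.vstack([cv2.imread(f'pics/{n}0.png') for n in ['scene','side']]); 
E
```

```text
pics
scene {'img': '', 'K': [[379.378, 0.0, 316.396], [0.0, 379.378, 200.59], [0.0, 0.0, 1.0]], 'eye': [1.394, 0.228, 0.86], 'rotation': [0.869, 0.006, 1.942]}
side {'img': '', 'K': [[438.901, 0.0, 321.608], [0.0, 438.901, 199.263], [0.0, 0.0, 1.0]], 'eye': [0.254, 0.763, 0.84], 'rotation': [0.902, -0.006, -2.778]}
wrist {'img': '', 'K': [[320.883, 0.0, 318.663], [0.0, 320.883, 202.719], [0.0, 0.0, 1.0]], 'eye': [0.267, -0.57, 0.373], 'rotation': [-0.279, 0.0, -1.244]}
{'clock': 0.15, 'qpos': array([ 1.17480006,  0.52187329, -0.03631651,  1.59984075,  0.02122013,
        1.02109253, -0.11283053]), 'qd': array([-0.00191026, -0.0019946 , -0.00101505, -0.00162943, -0.00094323,
       -0.00099124,  0.00036642]), 'joint_efforts': array([ 5.32778758e-04, -9.27392292e+01,  1.97983257e+00, -3.70051754e+01,
        1.79100089e-02,  6.52866700e-03,  3.15540490e-05]), 'position': array([ 0.19992692, -0.59191407,  0.23087345]), 'tool_rot': array([-3.14076771e+00,  7.68068900e-05,  3.25753841e-01]), 'force': array([ 0.05766491, -0.19338006,  0.4088139 ]), 'moment': array([ 0.03139414,  0.00768625, -0.04511101]), 'finger_force': 0.0, 'grip_width': 0.0852744605151654}
```

```bash
sed -i "s/    r=np.array(f\['rotation'\].*/    return Rn.from_euler('xyz',f['rotation']).as_matrix()/" h.py
```

```text
(no output)
```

View pics/scene0.png

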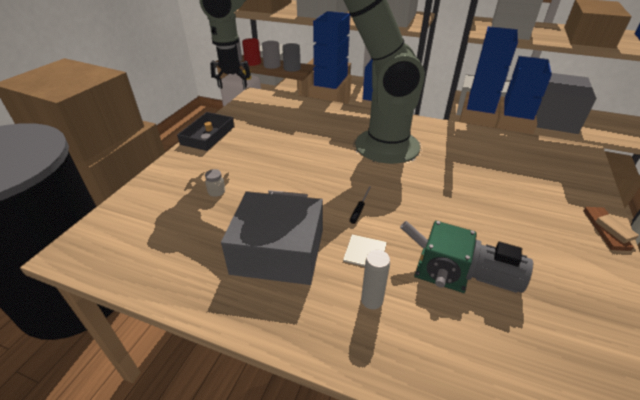

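View pics/side0.png

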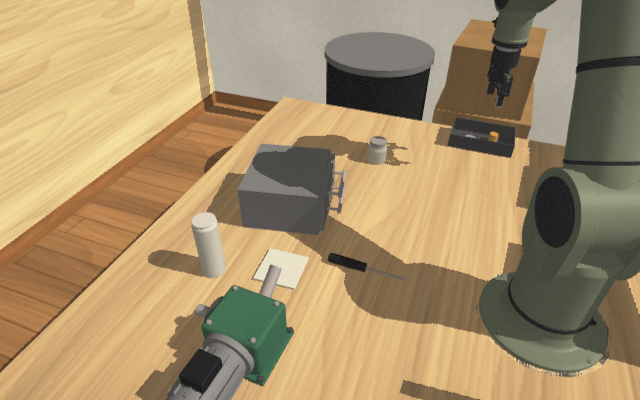

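The scene view shows the cabinet at about (275,235), tile (365,250), can (375,280), gearbox (447,257) with the mouth near (404,226). The side view shows the handles at (338,185) and the mouth near (276,268). I'll enlarge for pixel accuracy.

```bash
python3 - <<'E'
from h import *
def crop(t,x,y,w,h,s):
    im=cv2.imread(f'pics/{t}.png')[y:y+h,x:x+w]; im=cv2.resize(im,None,fx=s,fy=s,interpolation=cv2.INTER_CUBIC)
    for i in range(0,w,20):
        cv2.putText(im,str(x+i),(i*s,8),0,.3,(0,255,255),1); cv2.line(im,(i*s,10),(i*s,14),(0,255,255),1)
    for i in range(0,h,20):
        cv2.putText(im,str(y+i),(0,i*s+4),0,.3,(0,255,255),1)
    return im
a=crop('scene0',220,180,200,75,4); b=crop('side0',235,140,120,75,4); c=crop('side0',245,240,80,75,4)
cv2.imwrite('pics/c1.png',np.vstack([a,np.hstack([b,c])]))
E
```

```text
(no output)
```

View pics/c1.png

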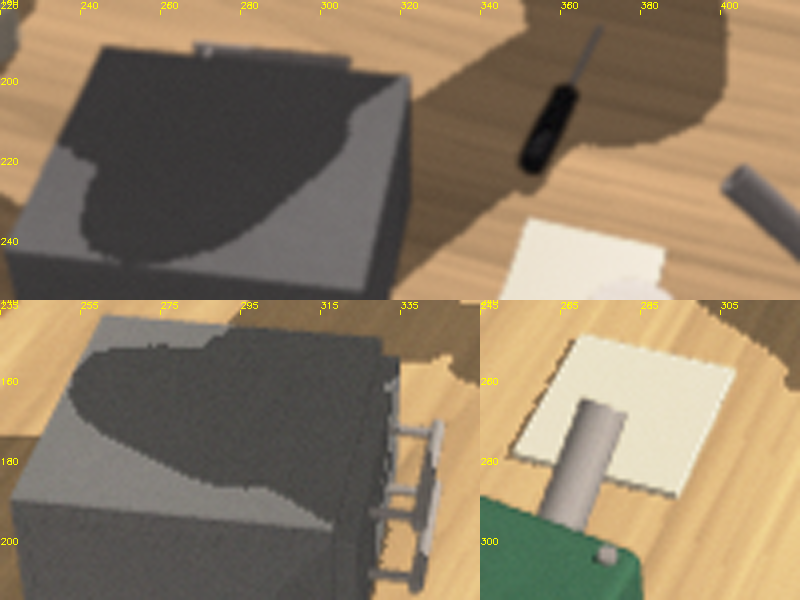

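```bash
python3 - <<'E'
from h import *
S=load('scene0');D=load('side0')
P={'FR':((246,191),(330,149)),'FL':((320.5,199),(318,196.5)),'BL':((311,252.5),(239,189.5)),'BR':((221.5,243),(260.5,144)),
'mouth':((403.5,225.5),(275.5,267))}
for k,(a,b) in P.items():
    x,e=tri((S,a),(D,b)); print(k,x.round(4),np.round(e,4), onz(S,a,.134).round(3),onz(D,b,.134).round(3))
for p in [(352,235),(386,242)]: print('tile S',onz(S,p,.008).round(3))
for p in [(269,250),(308.5,258),(294,289),(252,279)]: print('tile D',onz(D,p,.008).round(3))
for p in [(239,0)]: pass
# handle: bar at z .098, candidates
for p in [(344,171),(342,194),(268.5,191),(307,196)]: print('h',onz(D if p[1]<190 or p[0]>320 else S,p,.1035).round(3))
# gearbox top corners
for p in [(436,224),(476,233),(465,262),(418,252)]: print('gbS',onz(S,p,.112).round(3))
for p in [(226,285),(282,302)]: print('gbD',onz(D,p,.112).round(3))
print(onz(S,(370,308),0), onz(D,(212,274),0),onz(S,(376,257),.17),onz(D,(205,219),.17))
E
```

```text
FR [ 0.6296 -0.306   0.1362] [0.0012 0.0012] [ 0.628 -0.306  0.134] [ 0.631 -0.311  0.134]
FL [ 0.5808 -0.0806  0.1327] [0.0007 0.0007] [ 0.583 -0.079  0.134] [ 0.58  -0.08   0.134]
BL [ 0.7877 -0.0293  0.1332] [0.0027 0.0027] [ 0.791 -0.026  0.134] [ 0.787 -0.032  0.134]
BR [ 0.8413 -0.2611  0.1323] [0.0013 0.0013] [ 0.844 -0.258  0.134] [ 0.84  -0.261  0.134]
mouth [0.5854 0.1711 0.1147] [0.0017 0.0017] [0.608 0.174 0.134] [0.576 0.185 0.134]
tile S [0.572 0.022 0.008]
tile S [0.563 0.129 0.008]
tile D [0.676 0.033 0.008]
tile D [0.567 0.022 0.008]
tile D [0.561 0.131 0.008]
tile D [0.671 0.139 0.008]
h [ 0.567 -0.258  0.104]
h [ 0.537 -0.151  0.104]
h [ 0.571 -0.262  0.104]
h [ 0.55  -0.137  0.104]
gbS [0.545 0.257 0.112]
gbS [0.542 0.365 0.112]
gbS [0.662 0.346 0.112]
gbS [0.67  0.228 0.112]
gbD [0.663 0.252 0.112]
gbD [0.532 0.25  0.112]
[0.80441663 0.14404802 0.        ] [7.77091645e-01 1.54751368e-01 1.11022302e-16] [0.77815813 0.13690404 0.17      ] [0.77748432 0.13727297 0.17      ]
```

Cabinet: corners are at z≈0.133 with yaw ≈12°, front centre near (0.605,-0.193), and the handle at about (0.557,-0.203). The mouth is near (0.585,0.171,0.115). All of this agrees with the text. Next I go above the handle and refine with the wrist camera.

```bash
cat >> h.py <<'E'
def plan(p,yawdeg=None,n=8,p0=None,y0=None,nd=2):
    """rows (tool x,y,z cm; twist deg) to TCP p, yaw; tool pointing down"""
    s=monitor.observe(); c=np.array(s['position'] if p0 is None else p0,float); y=np.degrees(s['tool_rot'][2]) if y0 is None else y0
    yt=y if yawdeg is None else yawdeg; lin=[];tw=[]
    st=(np.array(p)-c)/n; dy=((yt-y+180)%360-180)/n
    for i in range(n):
        R=Rn.from_euler('xyz',[np.pi,0,np.radians(y+dy*i)]).as_matrix()
        lin.append([round(float(v),nd) for v in R.T@st*100]); tw.append(round(-dy,2))
    for i in range(0,n,8): print('"linear":',lin[i:i+8],'"twist":',tw[i:i+8])
def st():
    s=monitor.observe(); print(s['clock'],np.round(s['position'],4),np.degrees(s['tool_rot']).round(2),np.round(s['force'],2),s['grip_width'],s['finger_force'])
E
python3 -c "
from h import *
plan([.545,-.205,.231],102,16)"
```

```text
"linear": [[2.82, -1.6, -0.0], [2.95, -1.34, -0.0], [3.06, -1.07, -0.0], [3.14, -0.78, -0.0], [3.2, -0.49, -0.0], [3.23, -0.2, -0.0], [3.24, 0.09, -0.0], [3.22, 0.39, -0.0]] "twist": [np.float64(-5.21), np.float64(-5.21), np.float64(-5.21), np.float64(-5.21), np.float64(-5.21), np.float64(-5.21), np.float64(-5.21), np.float64(-5.21)]
"linear": [[3.17, 0.68, -0.0], [3.09, 0.96, -0.0], [2.99, 1.24, -0.0], [2.87, 1.51, -0.0], [2.72, 1.76, -0.0], [2.55, 2.0, -0.0], [2.36, 2.22, -0.0], [2.15, 2.43, -0.0]] "twist": [np.float64(-5.21), np.float64(-5.21), np.float64(-5.21), np.float64(-5.21), np.float64(-5.21), np.float64(-5.21), np.float64(-5.21), np.float64(-5.21)]
```

Call:
{"op": "move_arm", "data": {"gripper": [0.4, 0.4, 0.4, 0.4, 0.4, 0.4, 0.4, 0.4], "linear": [[2.8, -1.6, 0], [3.0, -1.3, 0], [3.1, -1.1, 0], [3.1, -0.8, 0], [3.2, -0.5, 0], [3.2, -0.2, 0], [3.2, 0.1, 0], [3.2, 0.4, 0]], "twist": [-5.2, -5.2, -5.2, -5.2, -5.2, -5.2, -5.2, -5.2], "squeeze": 40}}

```text
clock: 0.95
position: [0.373, -0.3983, 0.2313]
tool_rot: [-3.141, 0.0, 1.055]
force: [0.6, -0.8, 0.1]
grip_width: 0.0344
finger_force: 0.0
```

Call:
{"op": "move_arm", "data": {"gripper": [0.4, 0.4, 0.4, 0.4, 0.4, 0.4, 0.4, 0.4], "linear": [[3.2, 0.7, 0], [3.1, 1.0, 0], [3.0, 1.2, 0], [2.9, 1.5, 0], [2.7, 1.8, 0], [2.6, 2.0, 0], [2.4, 2.2, 0], [2.2, 2.4, 0]], "twist": [-5.2, -5.2, -5.2, -5.2, -5.2, -5.2, -5.2, -5.2]}}

```text
clock: 1.75
position: [0.5461, -0.2034, 0.2312]
tool_rot: [-3.141, -0.0, 1.781]
force: [0.4, -0.3, -0.8]
grip_width: 0.0346
finger_force: 0.0
```

```bash
sed -i 's/tw.append(round(-dy,2))/tw.append(round(float(-dy),2))/' h.py; python3 -c "
from h import *
f=grab('wrist','w1');st()
p=proj(f,[.557,-.203,.1035]);print(p)
cv2.imwrite('pics/w1b.png',cv2.resize(cv2.imread('pics/w1.png')[:,100:540],None,fx=1.8,fy=1.5))"
```

```text
1.8 [ 0.5492 -0.1983  0.2313] [ 1.7987e+02 -1.2000e-01  1.0271e+02] [ 0.03  7.11 -0.93] 0.034562527521592744 0.0
[330.41545633 195.3526642 ]
```

View pics/w1.png

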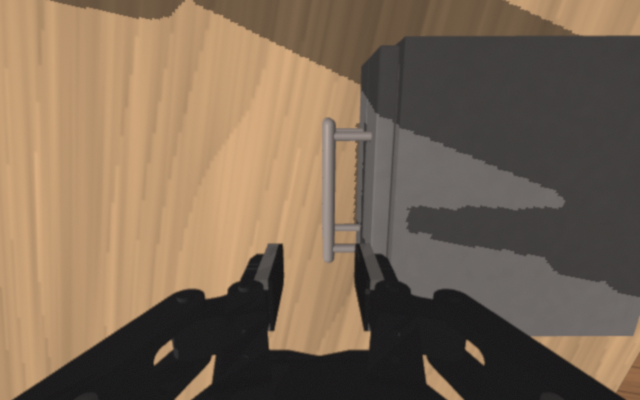

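The wrist view shows the bar from (329,121) at the +y end to (329,258), with the drawer front edge at x≈363. It is parallel to the image columns, so the yaw is right.

```bash
python3 - <<'E'
from h import *
W=load('w1');S=load('scene0');D=load('side0')
a=onz(W,(328.5,121),.098);b=onz(W,(328.5,259),.098);print(a.round(4),b.round(4),np.linalg.norm(a-b),(a+b)/2,np.degrees(np.arctan2(*(a-b)[:2])))
print(tri((W,(328.5,121)),(S,(307,196))),tri((W,(328.5,259)),(S,(268.5,191))),tri((W,(328.5,259)),(D,(344,171))))
st(); h=(a+b)/2
E
```

```text
[ 0.5419 -0.1423  0.098 ] [ 0.5693 -0.2651  0.098 ] 0.12573991111441923 [ 0.55561416 -0.20369799  0.098     ] -12.60452099997736
(array([ 0.54168751, -0.14166964,  0.09555566]), [0.0007858300429280019, 0.0007858300429279822]) (array([ 0.56877562, -0.26298438,  0.1017495 ]), [0.00028386556858571297, 0.00028386556858563166]) (array([ 0.56916526, -0.26477348,  0.09865155]), [8.483715423426861e-05, 8.483715423434985e-05])
1.8 [ 0.5492 -0.1983  0.2313] [ 1.7987e+02 -1.2000e-01  1.0271e+02] [ 0.03  7.11 -0.93] 0.034562527521592744 0.0
```

```bash
python3 -c "
from h import *
plan([.5556,-.2037,.135],102.3,5)
plan([.5556,-.2037,.080],102.3,4,p0=[.5556,-.2037,.135],y0=102.3)"
```

```text
"linear": [[-0.13, 0.1, 1.93], [-0.13, 0.1, 1.93], [-0.13, 0.1, 1.93], [-0.13, 0.1, 1.93], [-0.13, 0.1, 1.93]] "twist": [0.08, 0.08, 0.08, 0.08, 0.08]
"linear": [[0.0, -0.0, 1.38], [0.0, -0.0, 1.38], [0.0, -0.0, 1.38], [0.0, -0.0, 1.38]] "twist": [-0.0, -0.0, -0.0, -0.0]
```

Call:
{"op": "move_arm", "data": {"gripper": [0.33, 0.33, 0.33, 0.33, 0.33, 0.33, 0.33], "linear": [[-0.1, 0.1, 1.6], [-0.1, 0.1, 1.6], [-0.1, 0.1, 1.6], [-0.1, 0.1, 1.6], [-0.1, 0.1, 1.6], [0, 0, 0], [0, 0, 0]], "twist": [0.1, 0.1, 0.1, 0.1, 0, 0, 0]}}

```text
clock: 2.5
position: [0.5513, -0.2083, 0.1512]
tool_rot: [-3.141, -0.0, 1.771]
force: [-0.3, 0.4, 0.2]
grip_width: 0.0282
finger_force: 0.0
```

```bash
python3 -c "
from h import *
st();plan([.5556,-.2037,.080],102.3,4)"
```

```text
2.5 [ 0.5513 -0.2083  0.1512] [-1.7998e+02 -2.0000e-02  1.0147e+02] [-0.3   0.36  0.17] 0.028170386947884037 0.0
"linear": [[0.09, 0.13, 1.78], [0.09, 0.13, 1.78], [0.09, 0.13, 1.78], [0.09, 0.13, 1.78]] "twist": [-0.21, -0.21, -0.21, -0.21]
```

Call:
{"op": "move_arm", "data": {"gripper": [0.33, 0.33, 0.33, 0.33, 0.33, 0.33, 0.33, 0.33], "linear": [[0.4, 0.5, 0.5], [0, 0, 1.3], [0, 0, 1.3], [0, 0, 1.3], [0, 0, 1.3], [0, 0, 1.4], [0, 0, 0], [0, 0, 0]], "twist": [-0.8, 0, 0, 0, 0, 0, 0, 0]}}

```text
clock: 3.3
position: [0.5555, -0.2035, 0.0797]
tool_rot: [-3.141, 0.0, 1.785]
force: [-1.6, 1.2, 4.9]
grip_width: 0.0283
finger_force: 2.3
```

Call:
{"op": "move_arm", "data": {"gripper": [0, 0, 0, 0, 0], "linear": [[0, 0, 0], [0, 0, 0], [0, 0, 0], [0, 0, 0], [0, 0, 0]], "twist": [0, 0, 0, 0, 0], "squeeze": 50}}

```text
clock: 3.8
position: [0.5551, -0.2035, 0.0798]
tool_rot: [-3.141, -0.0, 1.785]
force: [-1.3, -1.2, -7.3]
grip_width: 0.0094
finger_force: 48.5
```

Call:
{"op": "move_arm", "data": {"gripper": [0, 0, 0, 0, 0, 0, 0, 0], "linear": [[0, -1, 0], [0, -1.8, 0], [0, -2, 0], [0, -2, 0], [0, -2, 0], [0, -2, 0], [0, -2, 0], [0, -1, 0]], "twist": [0, 0, 0, 0, 0, 0, 0, 0]}}

```text
clock: 4.6
position: [0.4186, -0.233, 0.0799]
tool_rot: [-3.14, -0.001, 1.784]
force: [1.3, -1.6, -23.6]
grip_width: 0.0091
finger_force: 48.3
```

Call:
{"op": "move_arm", "data": {"gripper": [0, 0, 0, 0, 0, 0], "linear": [[0, -0.5, 0], [0, -0.4, 0], [0, -0.3, 0], [0, -0.2, 0], [0, 0, 0], [0, 0, 0]], "twist": [0, 0, 0, 0, 0, 0]}}

```text
clock: 5.2
position: [0.4084, -0.2353, 0.08]
tool_rot: [3.139, -0.0, 1.786]
force: [6.8, -1.5, -31.6]
grip_width: 0.0093
finger_force: 48.9
```

Call:
{"op": "move_arm", "data": {"gripper": [0.33, 0.33, 0.33, 0.33, 0.33, 0.33, 0.33, 0.33], "linear": [[0, 0, 0], [0, 0, 0], [0, 0, 0], [0, 0, -2], [0, 0, -4], [0, 0, -4], [0, 0, -4], [0, 0, -3]], "twist": [0, 0, 0, 0, 0, 0, 0, 0]}}

```text
clock: 6.0
position: [0.4073, -0.2358, 0.2531]
tool_rot: [3.14, 0.002, 1.785]
force: [0.7, -0.2, -0.4]
grip_width: 0.028
finger_force: 0.0
```

```bash
python3 -c "
from h import *
st();plan([.52,-.215,.26],12.3,11)"
```

```text
6.0 [ 0.4073 -0.2358  0.2531] [1.7990e+02 1.0000e-01 1.0227e+02] [ 0.67 -0.17 -0.37] 0.028049893010154977 0.0
"linear": [[-0.03, 1.04, -0.06], [0.12, 1.04, -0.06], [0.26, 1.01, -0.06], [0.4, 0.96, -0.06], [0.53, 0.89, -0.06], [0.66, 0.81, -0.06], [0.76, 0.71, -0.06], [0.86, 0.59, -0.06]] "twist": [8.18, 8.18, 8.18, 8.18, 8.18, 8.18, 8.18, 8.18]
"linear": [[0.93, 0.46, -0.06], [0.99, 0.33, -0.06], [1.03, 0.18, -0.06]] "twist": [8.18, 8.18, 8.18]
```

Call:
{"op": "move_arm", "data": {"gripper": [0.5, 0.5, 0.5, 0.5, 0.5, 0.5, 0.5, 0.5], "linear": [[0, 0, 0], [0, 0, 0], [0, 0, 0], [0, 0, 0], [0, 0, 0], [0, 0, 0], [0, 0, 0], [0, 0, 0]], "twist": [8.2, 8.2, 8.2, 8.2, 8.2, 8.2, 8.2, 8.2]}}

```text
clock: 6.8
position: [0.4071, -0.2357, 0.2507]
tool_rot: [3.141, -0.0, 0.634]
force: [0.2, -0.8, -0.1]
grip_width: 0.0422
finger_force: 0.0
```

Call:
{"op": "move_arm", "data": {"gripper": [0.5, 0.5, 0.5, 0.5, 0.5, 0.5], "linear": [[0, 0, 0], [0, 0, 0], [0.8, 0, 0], [1.5, 0, 0], [0.7, 0, 0], [0, 0, 0]], "twist": [8.2, 8.2, 8.2, 0, 0, 0]}}

```text
clock: 7.4
position: [0.4371, -0.2278, 0.2502]
tool_rot: [-3.141, -0.0, 0.216]
force: [-0.2, -0.6, -0.6]
grip_width: 0.0429
finger_force: 0.0
```

```bash
python3 -c "
from h import *
st();grab('wrist','w2')"
```

```text
7.4 [ 0.4371 -0.2278  0.2502] [-1.7998e+02 -2.0000e-02  1.2350e+01] [-0.22 -0.57 -0.6 ] 0.0429325754332401 0.0
```

View pics/w2.png

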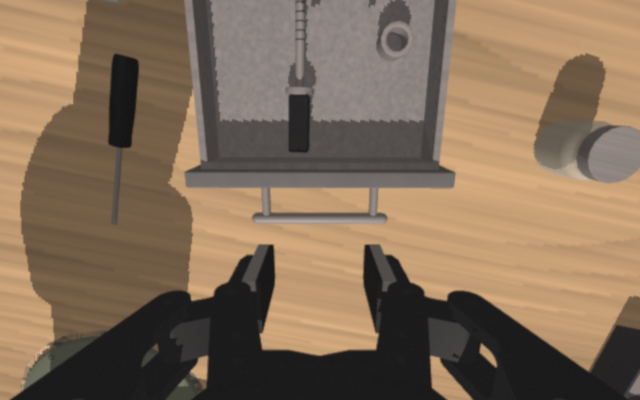

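The drawer is out. The gauge handle spans about (289–309, 95–151), the collar is at (299,90), and the rod runs up to (301,0), nearly parallel to the drawer. The sleeve is well clear at (395,40).

```bash
python3 - <<'E'
from h import *
W=load('w2'); print(np.round(W['eye'],3),W['rotation'])
im=W['img'].mean(2)
for r in (105,120,140): print(r,np.round(im[r,280:320]).astype(int))
print(np.round(im[85:160,299]).astype(int))
for z in (.103,.09):
  P=[onz(W,p,z) for p in [(299.5,96),(299,150),(289,130),(309,130),(301,40)]]
  print(z,[p.round(4) for p in P],np.linalg.norm(P[0]-P[1]),np.linalg.norm(P[2]-P[3]),np.degrees(np.arctan2(*(P[0]-P[1])[1::-1])),np.degrees(np.arctan2(*(P[4]-P[1])[1::-1])))
a,b=onz(W,(253,217),.098),onz(W,(387,217),.098);print('handle',(a+b)/2)
plan([.47,-.205,.2],12.35,3)
E
```

```text
[ 0.506 -0.214  0.392] [-2.78526941e-01 -2.42881924e-04 -1.35439168e+00]
105 [136 137 137 136 138 139 138 130  98  60  41  39  38  39  39  39  37  39
  38  38  38  38  39  38  40  39  38  35  32  47  71  82  96 124 134 136
 136 135 134 133]
120 [120  99  86  89 101 107 112 117  94  58  40  39  38  38  38  38  39  38
  40  39  40  41  39  40  40  40  38  34  35  53  72  81  86  99 104 110
 122 129 132 135]
140 [82 82 81 82 81 80 80 77 62 44 39 38 38 39 38 39 38 39 39 39 38 40 38 39
 39 38 36 33 38 63 78 82 82 83 81 82 83 82 83 82]
[ 86  97 119 132 135 136 135 137 131  93  50  37  39  40  39  39  39  38
  39  38  38  38  39  38  38  37  40  39  38  40  38  39  39  38  39  39
  38  39  39  39  39  39  38  39  40  38  39  38  38  39  38  40  40  39
  38  39  39  39  39  40  38  38  39  36  31  29  36  59  76  81  81  79
  72  69  69]
0.103 [array([ 0.5145, -0.1951,  0.103 ]), array([ 0.4694, -0.2038,  0.103 ]), array([ 0.4846, -0.1918,  0.103 ]), array([ 0.4884, -0.209 ,  0.103 ]), array([ 0.5575, -0.1877,  0.103 ])] 0.045962316274410206 0.017617308502672815 10.900100384486231 10.385978286537613
0.09 [array([ 0.5149, -0.1943,  0.09  ]), array([ 0.4677, -0.2034,  0.09  ]), array([ 0.4837, -0.1908,  0.09  ]), array([ 0.4876, -0.2088,  0.09  ]), array([ 0.5598, -0.1865,  0.09  ])] 0.04802710311706495 0.0184087391734452 10.900100384486265 10.385978286537618
handle [ 0.41004417 -0.23624555  0.098     ]
"linear": [[1.26, -0.52, 1.67], [1.26, -0.51, 1.67], [1.26, -0.51, 1.67]] "twist": [-0.03, -0.03, -0.03]
```

```bash
python3 -c "
from h import *
plan([.462,-.205,.175],10.9,4)"
```

```text
"linear": [[0.75, -0.43, 1.88], [0.75, -0.43, 1.88], [0.75, -0.44, 1.88], [0.74, -0.44, 1.88]] "twist": [0.34, 0.34, 0.34, 0.34]
```

Call:
{"op": "move_arm", "data": {"gripper": [0.6, 0.6, 0.6, 0.6, 0.6, 0.6], "linear": [[0.8, -0.4, 1.9], [0.8, -0.4, 1.9], [0.8, -0.5, 1.9], [0.7, -0.4, 1.8], [0, 0, 0], [0, 0, 0]], "twist": [0.3, 0.4, 0.3, 0.4, 0, 0]}}

```text
clock: 8.05
position: [0.4625, -0.2058, 0.1756]
tool_rot: [-3.141, 0.001, 0.187]
force: [-0.3, -0.0, 0.1]
grip_width: 0.0514
finger_force: 0.0
```

```bash
python3 -c "
from h import *
st();grab('wrist','w3');cv2.imwrite('pics/w3c.png',cv2.imread('pics/w3.png')[:300,160:480])"
```

```text
8.05 [ 0.4625 -0.2058  0.1756] [-1.7999e+02  3.0000e-02  1.0730e+01] [-0.26 -0.04  0.13] 0.0514031229771944 0.0
```

View pics/w3c.png

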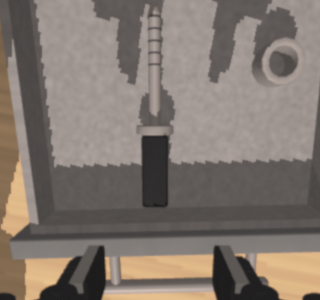

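Collar at (315,131) and handle from (302–328, 136–206) in full-frame pixels.

```bash
python3 - <<'E'
from h import *
A=load('w2');B=load('w3'); im=B['img'].mean(2)
print(np.round(im[120:140,315]).astype(int),np.round(im[198:212,315]).astype(int));
for r in (145,200): print(np.round(im[r,296:335]).astype(int))
for a,b in (((299.3,94.5),(315,135.5)),((298.8,149.5),(314.5,206))): print(tri((A,a),(B,b)))
for z in (.103,): 
  P=[onz(B,p,z) for p in [(315,135.5),(314.5,205.5)]]; print(P,np.linalg.norm(P[0]-P[1]))
  Q=[onz(B,p,.09) for p in [(315,127),(316,10)]]; print(Q,np.degrees(np.arctan2(*(Q[1]-Q[0])[1::-1])))
E
```

```text
[ 95  95  95  95  94  97 120 142 150 153 154 154 154 156 152 109  57  37
  41  43] [47 47 47 47 45 39 31 29 38 62 75 78 77 77]
[157 158 157 156 145 102  57  43  44  44  43  44  44  44  44  44  44  44
  44  44  44  44  45  44  44  44  44  45  45  41  39  45  67  85 104 138
 152 154 153]
[90 89 88 90 89 85 63 44 43 47 47 48 48 49 48 48 47 47 47 47 47 47 47 46
 47 46 46 48 46 44 38 51 78 90 94 95 96 95 93]
(array([ 0.51578791, -0.19435943,  0.09824239]), [7.614885197141177e-05, 7.614885197149123e-05])
(array([ 0.47004492, -0.20318034,  0.10716637]), [0.0005941415840944224, 0.0005941415840944914])
[array([ 0.51609807, -0.19428111,  0.103     ]), array([ 0.46891121, -0.20275561,  0.103     ])] 0.0479418035602955
[array([ 0.52080723, -0.19325918,  0.09      ]), array([ 0.59149034, -0.1806738 ,  0.09      ])] 10.09592097210312
```

```bash
python3 -c "
from h import *
plan([.4895,-.1995,.176],10.3,1)"
```

```text
"linear": [[2.75, -0.15, 0.01]] "twist": [0.39]
```

Call:
{"op": "move_arm", "data": {"gripper": [0.6, 0.6, 0.6, 0.6, 0.6, 0.6, 0.6, 0.6], "linear": [[1.4, -0.1, 0.5], [1.4, 0, 1.0], [0, 0, 2], [0, 0, 2], [0, 0, 2], [0, 0, 1.6], [0, 0, 0.4], [0, 0, 0]], "twist": [0.4, 0, 0, 0, 0, 0, 0, 0]}}

```text
clock: 8.9
position: [0.4906, -0.1994, 0.0804]
tool_rot: [-3.141, 0.0, 0.179]
force: [0.0, -0.5, 1.1]
grip_width: 0.0511
finger_force: 0.0
```

Call:
{"op": "move_arm", "data": {"gripper": [0, 0, 0, 0, 0, 0, 0], "linear": [[0, 0, 0], [0, 0, 0], [0, 0, 0], [0, 0, 0], [0, 0, 0], [0, 0, 0], [0, 0, 0]], "twist": [0, 0, 0, 0, 0, 0, 0], "squeeze": 60}}

```text
clock: 9.6
position: [0.4909, -0.1996, 0.0813]
tool_rot: [3.141, -0.002, 0.179]
force: [-0.2, 0.7, 7.6]
grip_width: 0.0168
finger_force: 58.8
```

Call:
{"op": "move_arm", "data": {"gripper": [0, 0, 0, 0, 0, 0, 0], "linear": [[0, 0, -1], [0, 0, -3], [0, 0, -4], [0, 0, -4], [0, 0, -3], [0, 0, -2], [0, 0, 0]], "twist": [0, 0, 0, 0, 0, 0, 0]}}

```text
clock: 10.3
position: [0.4912, -0.1998, 0.2538]
tool_rot: [3.139, -0.004, 0.179]
force: [-0.3, -0.3, -1.7]
grip_width: 0.017
finger_force: 58.8
```

```bash
python3 -c "
from h import *
st();grab('wrist','w4');plan([.535,.01,.25],88,12)"
```

```text
10.3 [ 0.4912 -0.1998  0.2538] [179.85  -0.24  10.26] [-0.29 -0.28 -1.73] 0.01695123384751222 58.81511986255646
"linear": [[0.68, -1.65, 0.02], [0.86, -1.57, 0.02], [1.03, -1.46, 0.02], [1.19, -1.33, 0.02], [1.33, -1.19, 0.02], [1.46, -1.03, 0.02], [1.56, -0.86, 0.02], [1.65, -0.68, 0.02]] "twist": [-6.48, -6.48, -6.48, -6.48, -6.48, -6.48, -6.48, -6.48]
"linear": [[1.72, -0.49, 0.02], [1.76, -0.29, 0.02], [1.78, -0.09, 0.02], [1.78, 0.11, 0.02]] "twist": [-6.48, -6.48, -6.48, -6.48]
```

Call:
{"op": "move_arm", "data": {"gripper": [0, 0, 0, 0, 0, 0, 0, 0], "linear": [[0.7, -1.6, 0], [0.9, -1.6, 0], [1.0, -1.5, 0], [1.2, -1.3, 0], [1.3, -1.2, 0], [1.5, -1.0, 0], [1.6, -0.9, 0], [1.6, -0.7, 0]], "twist": [-6.5, -6.5, -6.5, -6.5, -6.5, -6.5, -6.5, -6.5]}}

```text
clock: 11.15
position: [0.5195, -0.0587, 0.2496]
tool_rot: [-3.14, 0.0, 1.092]
force: [0.0, -0.3, -0.1]
grip_width: 0.0166
finger_force: 58.8
```

Call:
{"op": "move_arm", "data": {"gripper": [0, 0, 0, 0, 0, 0], "linear": [[1.7, -0.5, 0], [1.8, -0.3, 0], [1.8, -0.1, 0], [1.8, 0.1, 0], [0, 0, 0], [0, 0, 0]], "twist": [-6.5, -6.5, -6.5, -6.3, 0, 0]}}

```text
clock: 11.75
position: [0.5339, 0.0109, 0.2496]
tool_rot: [-3.14, 0.0, 1.536]
force: [-0.2, -0.7, -1.0]
grip_width: 0.017
finger_force: 58.8
```

```bash
python3 -c "
from h import *
st();grab('wrist','w5');cv2.imwrite('pics/w5c.png',cv2.resize(cv2.imread('pics/w5.png')[:300,170:570],None,fx=2,fy=2))"
```

```text
11.75 [0.5339 0.0109 0.2496] [-179.92    0.     88.  ] [-0.2  -0.65 -1.03] 0.01695015561950174 58.81698131561279
```

View pics/w5c.png

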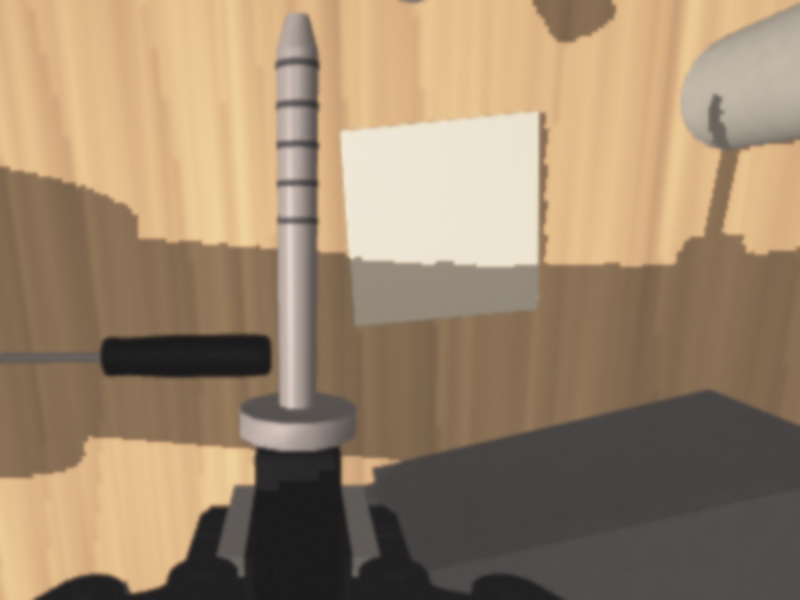

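The gauge is held straight along the image column, tip at (318,7) and collar at (318,210). The tile is at (392,110). The mouth is out of view, so I back off and raise for two views of it.

```bash
python3 -c "
from h import *
W=load('w5');print(proj(W,[.585,.171,.115]))
o=np.array(monitor.observe()['position'])
R=Rn.from_euler('xyz',monitor.observe()['tool_rot']).as_matrix()
for z in (-.007,-.009,-.011,-.013):
  # plane at tool z = z (below TCP positive)
  r=[]
  for p in ((318.5,7),(318.5,203)):
    e,d=ray(W,p); zz=o[2]-z; r.append((R.T@(e+d*(zz-e[2])/d[2]-o)).round(4))
  print(r,r[0][0]-r[1][0])
plan([.54,-.05,.31],88,3)
"
```

```text
[378.72095694 -18.07678356]
[array([ 0.1067,  0.0005, -0.007 ]), array([ 0.0307,  0.0006, -0.007 ])] 0.076
[array([ 0.1061,  0.0005, -0.009 ]), array([ 0.0313,  0.0006, -0.009 ])] 0.0748
[array([ 0.1056,  0.0005, -0.011 ]), array([ 0.0318,  0.0006, -0.011 ])] 0.0738
[array([ 0.105 ,  0.0005, -0.013 ]), array([ 0.0324,  0.0006, -0.013 ])] 0.0726
"linear": [[-2.0, 0.27, -2.01], [-2.0, 0.27, -2.01], [-2.0, 0.27, -2.01]] "twist": [-0.02, -0.02, -0.02]
```

Call:
{"op": "move_arm", "data": {"gripper": [0, 0, 0, 0, 0, 0], "linear": [[-2, 0.3, -2], [-2, 0.3, -2], [-2, 0.3, -2], [-1, 0, 0], [0, 0, 0], [0, 0, 0]], "twist": [0, 0, 0, 0, 0, 0]}}

```text
clock: 12.4
position: [0.5404, -0.0589, 0.3094]
tool_rot: [-3.14, -0.0, 1.536]
force: [-0.4, -0.3, -1.1]
grip_width: 0.0169
finger_force: 58.8
```

```bash
python3 -c "
from h import *
st();grab('wrist','w6')"
```

```text
12.4 [ 0.5404 -0.0589  0.3094] [-1.7992e+02 -1.0000e-02  8.8020e+01] [-0.37 -0.28 -1.14] 0.01690038354908412 58.834471106529236
```

Call:
{"op": "move_arm", "data": {"gripper": [0, 0, 0, 0, 0, 0], "linear": [[0, 3, 0], [0, 4, 0], [0, 3, 0], [0, 0, 0], [0, 0, 0], [0, 0, 0]], "twist": [0, 0, 0, 0, 0, 0]}}

```text
clock: 13.05
position: [0.6402, -0.0619, 0.31]
tool_rot: [-3.141, 0.0, 1.538]
force: [0.4, 1.1, -0.2]
grip_width: 0.017
finger_force: 59.1
```

```bash
python3 -c "
from h import *
st();grab('wrist','w7')
def crop(t,x,y,w,h,s):
    im=cv2.resize(cv2.imread(f'pics/{t}.png')[y:y+h,x:x+w],None,fx=s,fy=s,interpolation=cv2.INTER_CUBIC)
    for i in range(0,w,20): cv2.putText(im,str(x+i),(i*s,8),0,.3,(0,0,255),1)
    for i in range(0,h,20): cv2.putText(im,str(y+i),(0,i*s+4),0,.3,(0,0,255),1)
    return im
m=[proj(load(t),[.585,.171,.115]) for t in('w6','w7')];print(m)
cv2.imwrite('pics/c2.png',np.hstack([crop(t,int(p[0])-50,max(0,int(p[1])-75),100,150,4) for t,p in zip(('w6','w7'),m)]))"
```

```text
13.05 [ 0.6402 -0.0619  0.31  ] [-179.95    0.     88.11] [ 0.38  1.13 -0.19] 0.016950303873780558 59.09579694271088
[array([360.40051844, -83.56650279]), array([245.9092738 , -82.81203317])]
```

View pics/c2.png

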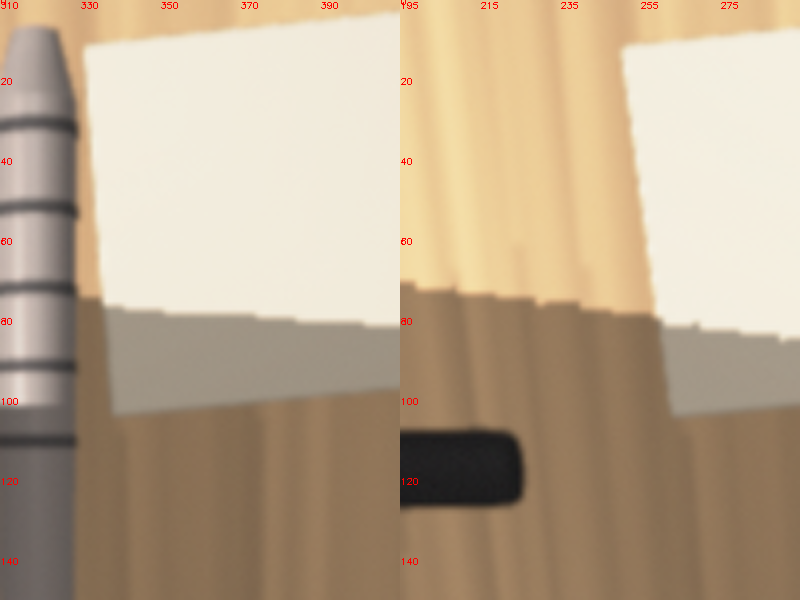

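The mouth lies outside the frame (projected row −83). The camera looks back towards the fingers, so I must go forward instead.

Call:
{"op": "move_arm", "data": {"gripper": [0, 0, 0, 0, 0, 0, 0], "linear": [[3, 0, 0], [4, 0, 0], [4, 0, 0], [4, 0, 0], [0, 0, 0], [0, 0, 0], [0, 0, 0]], "twist": [0, 0, 0, 0, 0, 0, 0]}}

```text
clock: 13.8
position: [0.6459, 0.0862, 0.3105]
tool_rot: [3.141, 0.001, 1.536]
force: [0.3, -1.0, -1.6]
grip_width: 0.0167
finger_force: 59.1
```

```bash
python3 -c "
from h import *
st();f=grab('wrist','w8');print(proj(f,[.585,.171,.115]),proj(f,[.595,.24,.065]))"
```

```text
13.8 [0.6459 0.0862 0.3105] [1.7998e+02 4.0000e-02 8.8000e+01] [ 0.3  -1.01 -1.55] 0.016744016048856718 59.09569501876831
[254.01373253  96.2740169 ] [266.36787579  31.24637718]
```

Call:
{"op": "move_arm", "data": {"gripper": [0, 0, 0, 0, 0, 0], "linear": [[0, -3.5, 0], [0, -4, 0], [0, -3.5, 0], [0, 0, 0], [0, 0, 0], [0, 0, 0]], "twist": [0, 0, 0, 0, 0, 0]}}

```text
clock: 14.45
position: [0.5368, 0.0903, 0.3104]
tool_rot: [3.141, -0.0, 1.536]
force: [0.1, 0.4, -1.2]
grip_width: 0.017
finger_force: 59.2
```

```bash
python3 -c "
from h import *
st();grab('wrist','w9')
def crop(t,x,y,w,h,s):
    x=max(0,min(640-w,x));im=cv2.resize(cv2.imread(f'pics/{t}.png')[y:y+h,x:x+w],None,fx=s,fy=s,interpolation=cv2.INTER_CUBIC)
    for i in range(0,w,20): cv2.putText(im,str(x+i),(i*s,8),0,.3,(0,0,255),1)
    for i in range(0,h,20): cv2.putText(im,str(y+i),(0,i*s+4),0,.3,(0,0,255),1)
    return im
m=[proj(load(t),[.585,.171,.115]) for t in('w8','w9')];print(m)
cv2.imwrite('pics/c3.png',np.hstack([crop(t,int(p[0])-50,max(0,int(p[1])-90),100,150,4) for t,p in zip(('w8','w9'),m)]))"
```

```text
14.45 [0.5368 0.0903 0.3104] [ 1.7997e+02 -1.0000e-02  8.7980e+01] [ 0.06  0.38 -1.22] 0.01696551881568942 59.16965425014496
[array([254.01373253,  96.2740169 ]), array([363.17137157,  96.8765113 ])]
```

View pics/c3.png

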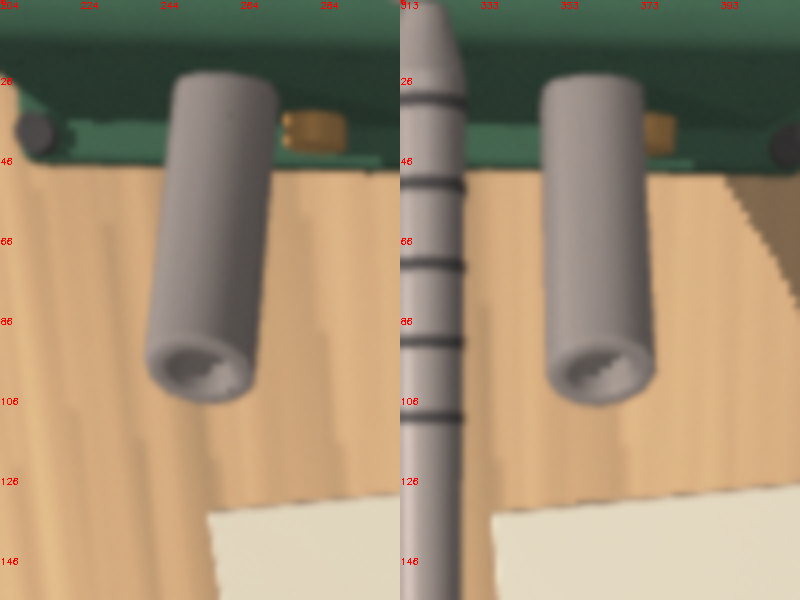

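The mouth rim is centred at (254.1,98.5) in w8 and (363.3,98.8) in w9; the tube's centreline runs up to (260.5,31) and (360.9,31).

```bash
python3 - <<'E'
from h import *
A=load('w8');B=load('w9');S=load('scene0')
m,e=tri((A,(254.1,98.5)),(B,(363.3,98.8)));print(m,e)
m2,e2=tri((A,(254.1,98.5)),(B,(363.3,98.8)),(S,(403.5,225.5)));print(m2,e2)
n=[np.cross(ray(f,p)[1],ray(f,q)[1]) for f,p,q in ((A,(255.1,81),(260.5,31)),(B,(363,81),(360.9,31)))]
d=np.cross(*n);d/=np.linalg.norm(d);d*=np.sign(d[1]);print(d,'yaw',np.degrees(np.arctan2(d[1],d[0])),'el',np.degrees(np.arcsin(d[2])))
# tile centre
st()
E
```

```text
[0.58503527 0.1689998  0.1157096 ] [0.00014299579040833574, 0.0001429957904083784]
[0.58491145 0.17020837 0.11277383] [0.001307895084071803, 0.0011093338360656216, 0.002217586236696931]
[ 0.04334303  0.79897189 -0.59980438] yaw 86.89483344048172 el -36.85588877818124
14.5 [0.5368 0.0905 0.3102] [ 1.8e+02 -1.0e-02  8.8e+01] [ 0.39 -0.77 -2.2 ] 0.016716662828803665 59.16931986808777
```

```bash
cat >> h.py <<'E'
M=np.array([.5845,.1695,.115]); HY=87.0
def tcp(th,T):
    """TCP for gauge tilt th (deg, tip down), tip T=(s,z) mm from mouth centre"""
    t=np.radians(th); O=np.array(T)-106*np.array([np.cos(t),-np.sin(t)]); Q=O+4*np.array([np.sin(t),np.cos(t)])-[0,13]
    return M+np.array([np.cos(np.radians(HY))*Q[0],np.sin(np.radians(HY))*Q[0],Q[1]])/1000
def tip(th,d,f):
    dl=np.radians(35-th); return d*np.array([.819,-.574])+np.array([.574,.819])*d*np.sin(dl)*f
def rel():  # measured TCP relative to mouth: s, lateral, z (mm)
    s=monitor.observe(); r=(np.array(s['position'])-M)*1000; c,n=np.cos(np.radians(HY)),np.sin(np.radians(HY)); return np.array([r[0]*c+r[1]*n, r[0]*n-r[1]*c, r[2]])
E
python3 - <<'E'
from h import *
p=tcp(0,(-20,0)); print(p); q=p.copy(); q[2]=.2; plan(q,87,4)
prev=None
for th,d,f in [(0,10,1),(5,12,.9),(10,16,.7),(15,20,.6),(20,26,.55),(25,34,.5),(30,45,.5),(33,56,.5),(35,66,.5),(35,75,0),]:
    c=(tcp(th,tip(th,d,f))-M)*1000; v=np.array([np.hypot(c[0],c[1])*-1,c[2]]); print(th,d,v.round(1),'' if prev is None else 'step cm x,z(tool): %.2f %.2f'%((v-prev)[0]/10,-(v-prev)[1]/10)); prev=v
E
```

```text
[0.57790567 0.04367268 0.106     ]
"linear": [[-1.13, 1.07, 2.75], [-1.13, 1.07, 2.75], [-1.12, 1.08, 2.75], [-1.12, 1.08, 2.75]] "twist": [0.25, 0.25, 0.25, 0.25]
0 10 [-94.5 -10. ] 
5 12 [-92.3  -2.2] step cm x,z(tool): 0.22 -0.78
10 16 [-87.9   4. ] step cm x,z(tool): 0.44 -0.63
15 20 [-82.6  10.2] step cm x,z(tool): 0.53 -0.61
20 26 [-74.8  15.1] step cm x,z(tool): 0.78 -0.49
25 34 [-64.8  18.3] step cm x,z(tool): 1.00 -0.32
30 45 [-51.8  19.2] step cm x,z(tool): 1.30 -0.09
33 56 [-40.3  16.7] step cm x,z(tool): 1.15 0.25
35 66 [-30.5  13.2] step cm x,z(tool): 0.98 0.36
35 75 [-23.1   8. ] step cm x,z(tool): 0.74 0.52
```

Call:
{"op": "move_arm", "data": {"gripper": [0, 0, 0, 0, 0, 0, 0, 0], "linear": [[-1.1, 1.1, 2.8], [-1.1, 1.1, 2.8], [-1.1, 1.1, 2.7], [-1.2, 1.0, 2.7], [0, 0, 3], [0, 0, 3], [0, 0, 3], [0, 0, 0.4]], "twist": [0.3, 0.3, 0.2, 0.2, 0, 0, 0, 0]}}

```text
clock: 15.3
position: [0.5758, 0.044, 0.1028]
tool_rot: [-3.136, 0.0, 1.519]
force: [0.5, 0.4, -1.3]
grip_width: 0.0167
finger_force: 59.2
```

Call:
{"op": "move_arm", "data": {"gripper": [0, 0, 0], "linear": [[0, 0, 0], [0, 0, 0], [0, 0, 0]], "twist": [0, 0, 0]}}

```text
clock: 15.6
position: [0.578, 0.0444, 0.1077]
tool_rot: [3.14, -0.0, 1.519]
force: [0.7, 0.1, -1.1]
grip_width: 0.0164
finger_force: 59.2
```

```bash
python3 -c "
from h import *
st();print(rel());f=grab('side','s1');g=grab('scene','s2')
a=cv2.resize(cv2.imread('pics/s1.png')[220:330,210:350],None,fx=4,fy=4)
b=cv2.resize(cv2.imread('pics/s2.png')[180:290,350:450],None,fx=4,fy=4)
cv2.imwrite('pics/c4.png',np.hstack([a,b])[:, :800])
plan([.5779,.0437,.106],87,1)"
```

```text
15.6 [0.578  0.0444 0.1077] [ 1.7988e+02 -1.0000e-02  8.7050e+01] [ 0.69  0.12 -1.09] 0.016391654414189476 59.21582579612732
[-1.25286580e+02  7.08803076e-02 -7.28724725e+00]
"linear": [[-0.06, 0.02, 0.14]] "twist": [0.05]
```

Call:
{"op": "move_arm", "data": {"gripper": [0, 0, 0, 0, 0, 0, 0, 0], "linear": [[0, 0, 0.1], [0.5, 0, 0], [0.5, 0, 0], [0.5, 0, 0], [0.5, 0, 0], [0.5, 0, 0], [0.3, 0, 0], [0, 0, 0]], "twist": [0, 0, 0, 0, 0, 0, 0, 0]}}

```text
clock: 16.5
position: [0.5786, 0.0729, 0.1053]
tool_rot: [3.142, -0.0, 1.52]
force: [-0.2, -0.2, -0.9]
grip_width: 0.0166
finger_force: 59.2
```

```bash
python3 -c "
from h import *
st();print(rel())"
```

```text
16.5 [0.5786 0.0729 0.1053] [ 1.80e+02 -1.00e-02  8.71e+01] [-0.25 -0.18 -0.95] 0.016612328428679737 59.22114551067352
[-96.77056832  -0.84453072  -9.6996091 ]
```

Call:
{"op": "move_arm", "data": {"gripper": [0, 0, 0, 0], "linear": [[0.2, 0.1, 0], [0.2, 0, 0], [0, 0, 0], [0, 0, 0]], "twist": [0, 0, 0, 0], "squeeze": 25}}

```text
clock: 16.9
position: [0.5798, 0.0762, 0.1053]
tool_rot: [-3.142, 0.0, 1.519]
force: [0.0, 0.8, 0.2]
grip_width: 0.017
finger_force: 59.2
```

```bash
python3 -c "
from h import *
st();print(rel())"
```

```text
16.9 [0.5798 0.0762 0.1053] [-180.      0.     87.06] [0.03 0.82 0.19] 0.016982574597383227 59.222413301467896
[-93.43772593   0.1676508   -9.71237974]
```

Call:
{"op": "move_arm", "data": {"gripper": [0, 0, 0, 0, 0], "linear": [[0.1, 0, -0.4], [0.1, 0, -0.4], [0.2, 0, -0.3], [0.2, 0, -0.3], [0, 0, 0]], "twist": [0, 0, 0, 0, 0], "squeeze": 25}}

```text
clock: 17.4
position: [0.5801, 0.0817, 0.1197]
tool_rot: [3.142, 0.001, 1.519]
force: [-1.0, -3.1, -4.1]
grip_width: 0.0166
finger_force: 58.2
```

```bash
python3 -c "
from h import *
s=monitor.observe();print(s['moment']);st();print(rel());grab('side','s3');grab('wrist','w10')"
```

```text
[-1.24796613  0.10763876  0.02541263]
17.4 [0.5801 0.0817 0.1197] [1.7999e+02 5.0000e-02 8.7050e+01] [-1.04 -3.08 -4.06] 0.016617294889438933 58.18124055862427
[-87.866076     0.19600067   4.73576203]
```

```bash
python3 - <<'E'
from h import *
for t in ('w9','w10'):
    im=load(t)['img'].mean(2); print(t,np.round(im[100:240,318]).astype(int).tolist())
W=load('w10'); s=monitor.observe(); o=np.array(s['position'])
R=Rn.from_euler('xyz',s['tool_rot']).as_matrix()
# predicted row of ring (x=~60) & collar front for tilts; rings calibrated from level view w9
for th in (0,5,10,15):
    t=np.radians(th); row=[]
    for x in (31,50,60,70,80):
        Q=np.array([0,0,-.013]); ax=np.array([np.cos(t),0,np.sin(t)]); nn=np.array([-np.sin(t)*-1,0,-np.cos(t)])
        O=Q-.004*nn; row.append(proj(W,o+R@(O+ax*x/1000+nn*0.004)).round(1).tolist())
    print(th,row)
E
```

```text
w9 [158, 158, 158, 158, 159, 158, 159, 152, 129, 98, 85, 106, 141, 156, 158, 158, 158, 159, 158, 158, 158, 158, 158, 158, 157, 158, 158, 158, 158, 158, 159, 158, 158, 157, 158, 158, 158, 158, 157, 157, 157, 158, 158, 157, 158, 158, 157, 157, 157, 157, 157, 157, 157, 157, 157, 157, 157, 157, 157, 158, 157, 157, 157, 157, 157, 157, 156, 156, 156, 157, 157, 157, 157, 157, 156, 157, 156, 157, 157, 156, 156, 156, 157, 156, 156, 156, 156, 156, 157, 156, 155, 155, 156, 155, 156, 155, 156, 155, 155, 155, 156, 155, 155, 147, 116, 87, 77, 75, 75, 76, 82, 110, 145, 160, 160, 158, 155, 153, 150, 148, 148, 145, 144, 142, 130, 90, 48, 32, 33, 35, 36, 38, 39, 39, 38, 37, 39, 36, 38, 37]
w10 [114, 140, 149, 150, 150, 150, 150, 150, 150, 150, 150, 151, 151, 147, 131, 100, 81, 97, 133, 148, 151, 151, 151, 150, 151, 152, 152, 151, 151, 150, 151, 151, 150, 151, 150, 151, 151, 151, 151, 151, 151, 151, 151, 151, 151, 151, 151, 150, 151, 151, 151, 151, 151, 151, 151, 151, 150, 151, 151, 150, 151, 150, 151, 151, 150, 151, 150, 150, 151, 151, 151, 151, 150, 150, 150, 150, 150, 150, 150, 150, 151, 150, 150, 150, 150, 150, 150, 150, 150, 149, 149, 149, 149, 150, 150, 149, 150, 150, 149, 150, 149, 148, 141, 113, 91, 86, 82, 76, 71, 73, 97, 135, 151, 153, 151, 149, 145, 143, 141, 140, 138, 137, 136, 125, 89, 50, 31, 32, 34, 37, 39, 37, 38, 38, 37, 30, 27, 27, 28, 26]
0 [[316.7, 204.8], [316.7, 159.6], [316.7, 134.3], [316.6, 107.9], [316.6, 80.3]]
5 [[316.7, 203.3], [316.7, 158.5], [316.7, 134.0], [316.7, 108.7], [316.7, 82.7]]
10 [[316.8, 202.4], [316.8, 158.4], [316.8, 134.8], [316.8, 110.8], [316.8, 86.4]]
15 [[316.8, 202.0], [316.9, 159.2], [316.9, 136.6], [316.9, 113.9], [316.9, 91.2]]
```

The gauge pivots in the grip as intended: the ring shift gives about 10–13°. Continuing the arc.

Call:
{"op": "move_arm", "data": {"gripper": [0, 0, 0, 0, 0, 0], "linear": [[0.3, 0, -0.3], [0.3, 0, -0.3], [0.4, 0, -0.2], [0.4, 0, -0.2], [0, 0, 0], [0, 0, 0]], "twist": [0, 0, 0, 0, 0, 0]}}

```text
clock: 18.1
position: [0.5808, 0.0968, 0.1293]
tool_rot: [3.141, -0.001, 1.52]
force: [-0.5, -0.4, -4.3]
grip_width: 0.017
finger_force: 57.2
```

```bash
cat >> h.py <<'E'
def tilt(tag):
    W=grab('wrist',tag); im=W['img'].mean(2)[:,318]; s=monitor.observe(); o=np.array(s['position']); R=Rn.from_euler('xyz',s['tool_rot']).as_matrix()
    g=[r for r in range(60,190) if im[r]<110 and im[r]==im[max(0,r-5):r+6].min()]; print('rings',g)
    for th in (0,5,10,15,20,25,30,35,40):
        t=np.radians(th); ax=np.array([np.cos(t),0,np.sin(t)]); nn=np.array([np.sin(t),0,-np.cos(t)]); O=np.array([0,0,-.013])-.004*nn
        print(th,round(proj(W,o+R@(O+ax*.0693+nn*.004))[1],1),round(proj(W,o+R@(O+ax*.031+nn*.004))[1],1),end=' | ')
E
python3 -c "
from h import *
st();print(rel());tilt('w11')"
```

```text
18.1 [0.5808 0.0968 0.1293] [ 1.7999e+02 -4.0000e-02  8.7100e+01] [-0.5  -0.37 -4.29] 0.016984570654095636 57.22307324409485
[-72.76360876   0.11105935  14.3035931 ]
rings [96, 111, 127]
0 110.3 205.3 | 5 111.0 203.7 | 10 112.9 202.8 | 15 115.9 202.4 | 20 119.8 202.6 | 25 124.4 203.2 | 30 129.7 204.4 | 35 135.6 206.0 | 40 142.0 208.0 |
```

Call:
{"op": "move_arm", "data": {"gripper": [0, 0, 0, 0, 0, 0, 0], "linear": [[0.4, 0, -0.2], [0.4, 0, -0.2], [0.5, 0, 0], [0.4, 0, 0], [0.4, 0, 0], [0, 0, 0], [0, 0, 0]], "twist": [0, 0, 0, 0, 0, 0, 0]}}

```text
clock: 18.85
position: [0.5818, 0.1179, 0.1332]
tool_rot: [-3.141, -0.001, 1.52]
force: [0.0, -0.7, -4.5]
grip_width: 0.0166
finger_force: 56.2
```

```bash
python3 -c "
from h import *
st();print(rel());tilt('w12')"
```

```text
18.85 [0.5818 0.1179 0.1332] [-1.7999e+02 -4.0000e-02  8.7100e+01] [ 0.02 -0.7  -4.55] 0.016634162206463694 56.22147023677826
[-5.17212743e+01 -2.66290631e-02  1.82284369e+01]
rings [139]
0 110.5 205.5 | 5 111.2 203.9 | 10 113.1 203.0 | 15 116.1 202.6 | 20 119.9 202.8 | 25 124.6 203.4 | 30 129.9 204.6 | 35 135.8 206.2 | 40 142.1 208.1 |
```

Call:
{"op": "move_arm", "data": {"gripper": [0, 0, 0, 0, 0, 0, 0], "linear": [[0.4, 0, 0], [0.4, 0, 0.1], [0.4, 0, 0.1], [0.4, 0, 0.2], [0.4, 0, 0.2], [0, 0, 0], [0, 0, 0]], "twist": [0, 0, 0, 0, 0, 0, 0]}}

```text
clock: 19.6
position: [0.5828, 0.1374, 0.1273]
tool_rot: [-3.141, -0.0, 1.52]
force: [-0.9, -0.8, -7.1]
grip_width: 0.0169
finger_force: 56.0
```

```bash
python3 -c "
from h import *
st();print(rel())"
```

```text
19.6 [0.5828 0.1374 0.1273] [-1.7999e+02 -2.0000e-02  8.7080e+01] [-0.93 -0.76 -7.07] 0.016905150711823042 55.959874391555786
[-3.21183585e+01  4.88227273e-03  1.22565196e+01]
```

Call:
{"op": "move_arm", "data": {"gripper": [0, 0, 0, 0, 0, 0], "linear": [[0.3, 0, 0.2], [0.2, 0, 0.1], [0.2, 0, 0.1], [0.1, 0, 0.1], [0, 0, 0], [0, 0, 0]], "twist": [0, 0, 0, 0, 0, 0]}}

```text
clock: 20.2
position: [0.5834, 0.1452, 0.1223]
tool_rot: [3.142, -0.0, 1.52]
force: [-0.5, -3.2, -5.2]
grip_width: 0.0168
finger_force: 56.1
```

```bash
python3 -c "
from h import *
st();print(rel());tilt('w13')"
```

```text
20.2 [0.5834 0.1452 0.1223] [ 1.800e+02 -1.000e-02  8.706e+01] [-0.54 -3.23 -5.23] 0.016775294204938066 56.06461465358734
[-24.31586734   0.12375992   7.27373299]
rings []
0 110.0 205.1 | 5 110.7 203.5 | 10 112.6 202.6 | 15 115.6 202.2 | 20 119.5 202.4 | 25 124.2 203.1 | 30 129.5 204.2 | 35 135.4 205.8 | 40 141.8 207.8 |
```

Call:
{"op": "move_arm", "data": {"gripper": [0, 0, 0, 0, 0, 0], "linear": [[0.1, 0, 0.1], [0.1, 0, 0], [0.1, 0, 0.1], [0.1, 0, 0], [0, 0, 0], [0, 0, 0]], "twist": [0, 0, 0, 0, 0, 0], "squeeze": 60}}

```text
clock: 20.85
position: [0.5834, 0.1486, 0.1202]
tool_rot: [-3.141, 0.001, 1.519]
force: [-0.7, -6.3, -4.5]
grip_width: 0.0167
finger_force: 59.4
```

```bash
python3 -c "
from h import *
st();print(rel())"
```

```text
20.85 [0.5834 0.1486 0.1202] [-1.7998e+02  5.0000e-02  8.7050e+01] [-0.67 -6.34 -4.53] 0.01671954442421323 59.4476455450058
[-20.91357939   0.03963377   5.16970905]
```

Call:
{"op": "move_arm", "data": {"gripper": [0, 0, 0, 0, 0, 0], "linear": [[0.2, 0, 0.1], [0.1, 0, 0.1], [0.1, 0, 0.1], [0.1, 0, 0], [0, 0, 0], [0, 0, 0]], "twist": [0, 0, 0, 0, 0, 0]}}

```text
clock: 21.45
position: [0.5842, 0.1485, 0.1189]
tool_rot: [3.141, 0.008, 1.516]
force: [-12.4, -35.1, 37.1]
grip_width: 0.0167
finger_force: 64.9
```

```bash
python3 - <<'E'
from h import *
st();print(rel())
f=grab('side','s4');g=grab('scene','s5');w=grab('wrist','w14')
a=cv2.resize(f['img'][225:325,215:315,::-1],(400,400),interpolation=2);b=cv2.resize(g['img'][170:270,350:450,::-1],(400,400),interpolation=2)
c=cv2.resize(w['img'][100:250,220:420,::-1],(267,200)); cv2.imwrite('pics/c5.png',np.vstack([np.hstack([a,b]),np.hstack([c,np.zeros((200,533,3),np.uint8)])]))
E
```

```text
21.45 [0.5842 0.1485 0.1189] [179.98   0.46  86.84] [-12.43 -35.11  37.05] 0.016718913393396085 64.9262398481369
[-20.9489312    0.793221     3.90508193]
```

View pics/c5.png

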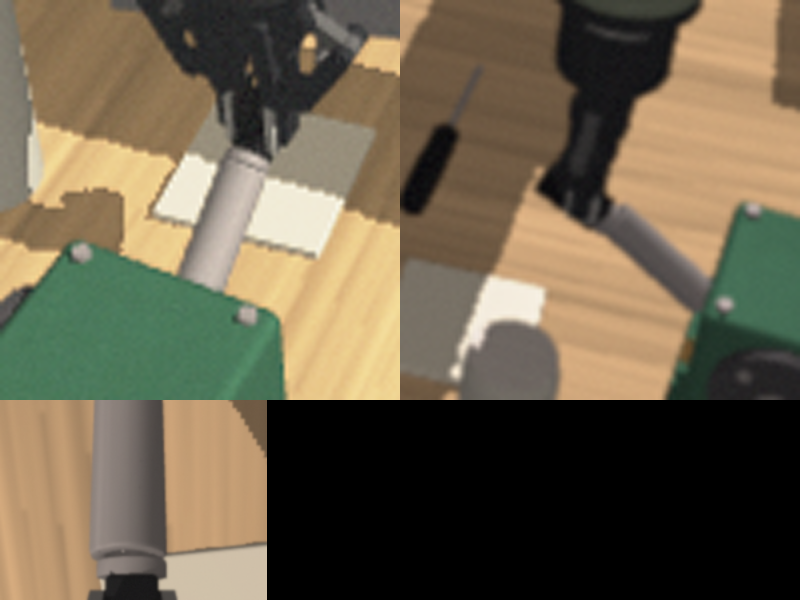

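The collar sits on the tube's rim in all three views, and the 50 N axial reaction confirms the stop. Drawing out along the tube axis.

Call:
{"op": "move_arm", "data": {"gripper": [0, 0, 0, 0, 0, 0, 0, 0], "linear": [[-0.4, 0, -0.2], [-0.5, 0, -0.3], [-0.8, 0, -0.6], [-0.8, 0, -0.6], [-0.8, 0, -0.6], [-0.8, 0, -0.6], [0, 0, 0], [0, 0, 0]], "twist": [0, 0, 0, 0, 0, 0, 0, 0]}}

```text
clock: 22.4
position: [0.5819, 0.1127, 0.1466]
tool_rot: [3.141, 0.0, 1.519]
force: [0.8, -3.8, -3.0]
grip_width: 0.0167
finger_force: 59.4
```

```bash
python3 -c "
from h import *
st();print(rel());tilt('w15')"
```

```text
22.4 [0.5819 0.1127 0.1466] [1.7996e+02 1.0000e-02 8.7020e+01] [ 0.78 -3.8  -3.04] 0.016670513722212767 59.42531168460846
[-56.85541614   0.42514827  31.60969737]
rings [131, 144]
0 109.0 204.1 | 5 109.8 202.6 | 10 111.8 201.7 | 15 114.8 201.3 | 20 118.7 201.5 | 25 123.4 202.2 | 30 128.8 203.3 | 35 134.7 204.9 | 40 141.1 206.9 |
```

Call:
{"op": "move_arm", "data": {"gripper": [0, 0, 0, 0, 0, 0, 0, 0], "linear": [[-0.6, 0, -0.4], [-0.7, 0, -0.5], [0, 0, 0], [-0.4, 0, 0.6], [-0.5, 0, 0.7], [-0.3, 0, 0.7], [-0.4, 0, 0.8], [0, 0, 0]], "twist": [0, 0, 0, 0, 0, 0, 0, 0]}}

```text
clock: 23.25
position: [0.5801, 0.084, 0.1263]
tool_rot: [-3.141, -0.0, 1.519]
force: [0.3, -1.2, 2.5]
grip_width: 0.017
finger_force: 60.5
```

```bash
python3 -c "
from h import *
st();print(rel());tilt('w16')"
```

```text
23.25 [0.5801 0.084  0.1263] [-1.7997e+02 -3.0000e-02  8.7040e+01] [ 0.3  -1.24  2.53] 0.016982293867323927 60.479410886764526
[-85.63329263   0.09510435  11.34412421]
rings [62, 79, 94, 110, 126]
0 109.6 205.0 | 5 110.3 203.4 | 10 112.3 202.5 | 15 115.3 202.1 | 20 119.2 202.3 | 25 123.9 203.0 | 30 129.3 204.1 | 35 135.2 205.7 | 40 141.6 207.7 |
```

Call:
{"op": "move_arm", "data": {"gripper": [0, 0, 0, 0, 0, 0], "linear": [[-0.2, 0, 0.7], [-0.2, 0, 0.8], [-0.1, 0, 0.4], [0, 0, 0.3], [0, 0, 0], [0, 0, 0]], "twist": [0, 0, 0, 0, 0, 0]}}

```text
clock: 23.9
position: [0.58, 0.0797, 0.1055]
tool_rot: [3.141, -0.0, 1.52]
force: [-0.5, 2.3, 1.8]
grip_width: 0.017
finger_force: 61.1
```

```bash
python3 -c "
from h import *
st();print(rel());tilt('w17')"
```

```text
23.9 [0.58   0.0797 0.1055] [ 1.7999e+02 -2.0000e-02  8.7090e+01] [-0.51  2.27  1.75] 0.017030144710972618 61.08643412590027
[-89.91213128   0.18255648  -9.52014338]
rings [79, 98, 117]
0 110.3 205.3 | 5 111.0 203.8 | 10 112.9 202.8 | 15 115.9 202.4 | 20 119.8 202.6 | 25 124.4 203.3 | 30 129.8 204.4 | 35 135.6 206.0 | 40 142.0 208.0 |
```

Call:
{"op": "move_arm", "data": {"gripper": [0, 0, 0, 0, 0, 0], "linear": [[-0.7, 0, -0.1], [-1, 0, 0], [-1, 0, 0], [-0.8, 0, 0], [0, 0, 0], [0, 0, 0]], "twist": [0, 0, 0, 0, 0, 0]}}

```text
clock: 24.55
position: [0.5781, 0.0441, 0.1063]
tool_rot: [-3.142, -0.0, 1.519]
force: [0.2, 0.9, -0.9]
grip_width: 0.0169
finger_force: 60.7
```

```bash
cat >> h.py <<'E'
from scipy.optimize import least_squares
from scipy.signal import find_peaks
def feats(W,col=318):
    im=W['img'][:,col-3:col+4].mean((1,2)); p,_=find_peaks(-im[15:200],prominence=25,width=(1,8)); p=p+15
    q=[]
    for r in p:
        w=np.clip(im[r-6:r+7].max()-im[r-6:r+7]-15,0,None); q.append(float((w*np.arange(r-6,r+7)).sum()/w.sum()))
    return np.array(q)
def fit(tag,X=None):
    W=load(tag); return feats(W)
E
python3 - <<'E'
from h import *
st();print(rel());grab('wrist','w18')
for t in ('w5','w9','w18'):
    f=load(t); print(t,feats(f).round(2)); im=f['img'][:,315:322].mean((1,2)); print(np.round(im[0:30]).astype(int).tolist(),np.round(im[190:235]).astype(int).tolist())
E
```

```text
24.55 [0.5781 0.0441 0.1063] [-1.800e+02 -1.000e-02  8.703e+01] [ 0.2   0.92 -0.87] 0.016876523764326815 60.70085048675537
[-125.5827846     0.21543034   -8.6960188 ]
w5 [ 30.11  51.11  71.29  90.86 109.8 ]
[176, 176, 176, 176, 176, 174, 166, 158, 155, 155, 155, 154, 153, 152, 152, 151, 151, 151, 151, 151, 151, 151, 153, 160, 166, 168, 167, 162, 139, 105] [172, 172, 172, 172, 172, 172, 172, 172, 172, 171, 171, 171, 171, 162, 127, 95, 84, 82, 82, 83, 90, 119, 158, 174, 174, 172, 169, 166, 164, 162, 159, 158, 157, 155, 142, 98, 52, 36, 37, 39, 41, 42, 42, 42, 42]
w9 [ 30.11  51.11  71.29  90.84 109.8 ]
[127, 120, 110, 92, 75, 82, 114, 135, 141, 142, 143, 142, 141, 140, 140, 140, 139, 139, 139, 139, 139, 139, 141, 148, 153, 155, 155, 149, 128, 97] [159, 159, 159, 159, 159, 159, 159, 158, 158, 158, 158, 158, 157, 149, 118, 88, 77, 75, 76, 76, 82, 110, 145, 160, 161, 158, 155, 153, 151, 149, 147, 145, 144, 142, 131, 90, 48, 33, 34, 36, 37, 38, 38, 38, 38]
w18 [ 38.7   58.99  78.79  98.06 116.56]
[162, 162, 162, 161, 162, 162, 162, 162, 162, 162, 162, 162, 162, 162, 160, 152, 144, 140, 140, 140, 139, 138, 138, 137, 137, 137, 137, 137, 137, 137] [157, 157, 157, 157, 156, 156, 156, 156, 156, 156, 156, 156, 156, 156, 156, 155, 147, 117, 93, 86, 80, 76, 75, 75, 75, 82, 108, 144, 158, 159, 156, 153, 151, 149, 147, 145, 144, 143, 137, 115, 75, 42, 33, 34, 36]
```

```bash
cat >> h.py <<'E'
def pose(W,tr=None):
    """fit gauge tilt/shift in tool frame from ring rows"""
    s=monitor.observe(); o=np.array(s['position']); R=Rn.from_euler('xyz',s['tool_rot']).as_matrix(); return o,R
def rowof(W,o,R,x,z): return proj(W,o+R@np.array([x,0,z]))[1]
E
python3 - <<'E'
from h import *
from scipy.optimize import brentq
W9,W=load('w9'),load('w18')
o9=np.array([.5368,.0903,.3104]);R9=Rn.from_euler('xyz',[3.1414,0,1.536]).as_matrix()
o,R=pose(W)
# features at level: rings on rod top (z=-.013), tip end top(z -.0115?), collar front top edge (z=-.022), handle front
f9=list(feats(W9))+[3.5+2.5]; 
f9[-1]=6.3; fn=list(feats(W))+[14.8+.5]
xs=[brentq(lambda x:rowof(W9,o9,R9,x,z)-r,-.05,.2) for r,z in zip(f9,[-.013]*5+[-.0115])]
print(np.round(xs,4))
zs=np.array([.004]*5+[.0025])
def res(p,full=True):
    t,dx,dz=p; c,s=np.cos(t),np.sin(t)
    r=[rowof(W,o,R,x*c+h*s+dx,-.009-h*c+x*s+dz)-g for x,h,g in zip(xs,zs,fn)]
    return np.array(r+[dz/.002])   # weak prior on dz
q=least_squares(res,[0,0,0],x_scale=[.1,.01,.01]);print(np.degrees(q.x[0]),q.x[1:],q.fun.round(2)); 
J=q.jac;print('sd',np.sqrt(np.diag(np.linalg.inv(J.T@J)))*.3*np.array([57.3,1,1]))
for t in (f:=[W9,W]):
    for r in (45,105,150,190):
        l=t['img'][r,295:342].mean(1); g=np.abs(np.diff(l)); print(r,np.round(l).astype(int).tolist() if t is W and r==150 else (g[:24].argmax()+295,g[24:].argmax()+319))
E
```

```text
[0.0971 0.0901 0.0832 0.0763 0.0694 0.1052]
0.7249431307010211 [-2.98207542e-03  9.87360217e-06] [-0.12  0.09  0.03 -0.08  0.04  0.04  0.  ]
sd [3.87352571e-01 6.35150752e-05 5.91205777e-04]
45 (np.int64(307), np.int64(324))
105 (np.int64(315), np.int64(328))
150 (np.int64(313), np.int64(336))
190 (np.int64(309), np.int64(323))
45 (np.int64(307), np.int64(328))
105 (np.int64(308), np.int64(327))
150 [153, 173, 209, 217, 214, 212, 212, 213, 213, 212, 212, 212, 212, 205, 177, 161, 162, 167, 180, 194, 195, 179, 164, 155, 147, 139, 129, 120, 110, 99, 87, 82, 108, 165, 202, 211, 212, 212, 213, 213, 212, 212, 212, 212, 213, 213, 212]
190 (np.int64(309), np.int64(327))
```

```bash
python3 - <<'E'
from h import *
W=load('w5'); P=[onz(W,p,.008) for p in [(340.5,65.5),(440,56),(439,153.5),(348,162.5)]];c=np.mean(P,0);print(np.round(P,3).tolist(),c)
D=load('side0');d=np.mean([onz(D,p,.008) for p in [(269,250),(308.5,258),(294,289),(252,279)]],0);print(d)
t=(c+d)/2; y=np.radians(45); p=t-np.array([np.cos(y),np.sin(y),0])*.103; p[2]=.083; print(p); plan(p,45,10)
E
```

```text
[[0.563, 0.127, 0.008], [0.672, 0.133, 0.008], [0.678, 0.026, 0.008], [0.57, 0.019, 0.008]] [0.62069401 0.07627577 0.008     ]
[0.6187987 0.0810728 0.008    ]
[0.54691436 0.00584229 0.083     ]
"linear": [[-0.4, -0.29, 0.23], [-0.42, -0.26, 0.23], [-0.44, -0.23, 0.23], [-0.46, -0.2, 0.23], [-0.47, -0.16, 0.23], [-0.48, -0.13, 0.23], [-0.49, -0.09, 0.23], [-0.49, -0.06, 0.23]] "twist": [4.21, 4.21, 4.21, 4.21, 4.21, 4.21, 4.21, 4.21]
"linear": [[-0.5, -0.02, 0.23], [-0.5, 0.02, 0.23]] "twist": [4.21, 4.21]
```

Call:
{"op": "move_arm", "data": {"gripper": [0, 0, 0, 0, 0, 0, 0, 0], "linear": [[-0.4, -0.3, 0.2], [-0.4, -0.3, 0.2], [-0.4, -0.2, 0.2], [-0.5, -0.2, 0.2], [-0.5, -0.2, 0.2], [-0.5, -0.1, 0.2], [-0.5, -0.1, 0.2], [-0.5, -0.1, 0.2]], "twist": [4.2, 4.2, 4.2, 4.2, 4.2, 4.2, 4.2, 4.2]}}

```text
clock: 25.4
position: [0.5521, 0.0137, 0.0903]
tool_rot: [-3.142, -0.0, 0.931]
force: [-0.3, 0.5, -0.9]
grip_width: 0.0167
finger_force: 60.6
```

Call:
{"op": "move_arm", "data": {"gripper": [0, 0, 0, 0, 0, 0, 0, 0], "linear": [[-0.5, 0, 0.3], [-0.5, 0, 0.3], [0, 0, 0], [0, 0, 0], [0, 0, 0], [0, 0, 0], [0, 0, 0], [0, 0, 0]], "twist": [4.2, 4.2, 0, 0, 0, 0, 0, 0]}}

```text
clock: 26.2
position: [0.546, 0.0054, 0.0843]
tool_rot: [-3.142, -0.0, 0.787]
force: [0.0, -0.2, -0.4]
grip_width: 0.0167
finger_force: 60.6
```

```bash
python3 - <<'E'
from h import *
st(); W=grab('wrist','w19'); print(feats(W).round(2)); s=monitor.observe(); R=Rn.from_euler('xyz',s['tool_rot']).as_matrix(); tip=s['position']+R@np.array([.103,0.0005,-.009]); print('tip',tip,'qd',np.abs(s['qd']).max())
h=proj(W,[.4084,-.2353,.098]);print('drawer handle px',h)
D=grab('side','s6');a=load('side0')['img'].astype(int);b=D['img'].astype(int)
for n,(x0,y0,x1,y1) in {'jar':(365,130,392,168),'spray':(190,210,228,280)}.items(): print(n,np.abs(a-b)[y0:y1,x0:x1].mean())
E
```

```text
26.2 [0.546  0.0054 0.0843] [-180.     -0.     45.08] [ 0.02 -0.2  -0.35] 0.016711324445534078 60.583648681640625
[ 38.81  59.22  78.9   98.32 116.73]
tip [0.61910762 0.0779888  0.09333672] qd 0.0030666754769468935
drawer handle px [424.01717508 631.08051871]
jar 31.087069525666017
spray 15.944360902255639
```

```bash
python3 -c "
from h import *
print(bot.job_done())"
```

```text
the job is handed in; nothing more can be done
None
```

I handed the job in at 26.2 s, with the top drawer pulled to its stop and the gauge pushed in until its collar seated and then drawn right out; it is now held level (fitted tilt about 0.7°) with its tip about 8.5 cm above the middle of the tile. I steered clear of the lower drawer, spray can, screwdriver and jar, but did not confirm at the end that they were unmoved: the pixel check on the can and jar was inconclusive, and the other two were not checked.

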